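Make up the viewing kit and the camera kit for two microscopes

ROBOT

A 6-joint arm with a two-finger parallel gripper is mounted at the origin on the work surface. World frame = base frame: x ahead of the robot, y to its left, z up, the work surface at z = 0. Lengths are in mm, angles in rad, forces in N, time in s.
With the tool pointing down it reaches from about 275 to 750 mm from the base axis. Payload 10.2 kg.
Tool frame: the origin (TCP) lies at the very end of the fingers, on their centre line; the grasp point (between the pads) lies 19 mm behind it (ctrl.hold_point_z is the distance from the TCP to the grasp point, in mm); z points along the fingers, y is the direction in which the jaws open and shut (so a half turn about z gives the same grasp; the last joint's range is limited). The gripper opens to 85 mm and grips with 20 to 120 N. Pads are 22 mm wide; open, the fingers measure 114 mm over their backs; the gripper's body (76 mm by 85 mm) begins 54 mm behind the grasp point. The pads swing forward as they close: fully open they stand 13 mm farther back than shut.
Start: joints at [1.066, 0.313, 1.498, -0, 1.331, -0.223], TCP at [146.007, 504.295, 231.294] pointing down, gripper open.
Joint ranges: [-2.94, 2.94], [-0.97, 2.17], [0.19, 2.56], [-1.23, 4.37], [0.02, 3.11], [-2.88, 2.88]. Speed limits (rad/s): [2.39, 2.39, 3.01, 3.14, 3.14, 3.14].

INTERFACE

Orientations are given as a unit quaternion [w, x, y, z].
In Python, from rig import readout, cams, workorder, spotter, ctrl gives the robot as it stands.
- The arm moves only by the tool step_arm, never from a script. Its argument "plan" is text: rows parted by semicolons, each of 5 numbers parted by spaces: the shift along the tool's x, y, z in cm, then the turn about the tool's z in degrees, then the opening in per cent of the stroke, from 0 (shut) to 100 (fully open). In form: x y z twist gripper; .... A call has 1 to 10 rows; each row is the pose to reach, as a shift and turn from the pose commanded when the call began, along the tool's axes at that moment; what a row does not reach only later rows make up. A row lasts 1/10 s, in which the tool goes at most 50 mm and 8.59 degrees, less where a joint would pass 70% of its speed; a pose out of reach is approached as far as the arm can. A call with a gripper value outside its range is refused whole. The fingers move at their own pace and stop on an object; "grip_force" is the grip in N (left out, the last holds). Time passes only in rows, so rows that repeat a pose let the fingers close. It gives the time, the measured TCP pose, the force and the opening at its end, in the units of the state.
- readout.sense(): the state, without advancing time (a new reading comes with each control period).
- cams.capture(name): name is "scene" or "top" or "wrist"; returns (picture, depth): 480x640x3 uint8, red, green, blue; 480x640 float32, mm along the optical axis (not along the pixel's ray), 0 where there is no reading.
- cams.camera_info(name): a dict with "vfov" (degrees; the focal length in pixels is half the picture's height over the tangent of half this angle, whatever the lens; pixels are square), "cx", "cy" (the principal point, pixels), "rvec" (rotation vector, rad) and "tvec" (3), from world to camera coordinates, as OpenCV has them. Camera axes: x right, y down, z forward; pixel columns grow to the right and rows downward; lengths in mm; the calibration is good to about 2 mm. A picture is of the moment at which its call begins: read the wrist's pose just before it. camera_info takes no time and is no camera call; for the wrist camera it gives the pose at the moment of the call.
- workorder.finish_job(): hands the job in, once; it reports no verdict.
Trained networks look in the newest picture that a camera, given by its name, has taken for a name from the list of things; names that differ only in an ending like _2 or _b are one class to them, and where a whole thing is asked for, a point or a joint stands for the part that bears it (a point fixed in the world has none). Each returns a list of dicts, best first, with "conf" (0 to 1); they miss things now and then, are a little off and sometimes report something else, mostly with a low value. They report only what shows in the picture. A call takes as long as a camera call. They do not tell look-alikes from the thing itself.
- spotter.regions_of(camera, target): "pixels" (480x640 bool, what is visible of it) and "extent" ([centre column, centre row, width, height] in pixels, round what is visible of it).
The state is a dict: "time_s": time; "joints": joint angles; "dq": joint speeds; "tau": joint torques, N m; "eef_pos": TCP position; "ee_rot": TCP orientation; "force": force on the tool from outside, world axes, zero at the start; "wrist_torque": the same for the moment, N m; "grip_width": opening from 0.0 (shut) to 1.0 (fully open).
Only numpy, scipy, OpenCV 4.12 (cv2) and the standard library are available. Lean on these libraries where they do the work, as an engineer would, in place of code of your own. Each camera call takes 0.05 s, during which the arm holds its last target. There are 200 camera calls.

TASK

Make up the two microscope kits from the stock standing on the bench. Viewing kit, in the tray with two pockets: the eyepiece in the wide round pocket and the short objective in the small one; camera kit, in the tray with three pockets: the camera head in the square pocket, the adapter tube in the wide round pocket and the long objective in the small round one. Stand each piece upright on the floor of its pocket, setting it down gently without dropping it; leave the medium objective standing where it is and do not knock over the oil bottle.

Things in the scene. Friction and masses are not known exactly. Their poses are not given: they have to be found in the camera images.
- tray_two: The viewing kit's tray: grey moulded tray with TWO pockets, 80 (x) x 136 (y) x 14 mm high, fixed to the bench. Origin: centre of its underside; y runs along the row of pockets. Pockets are 10 mm deep (floor 4 mm above the bench): a wide round pocket, 60 mm across, centred at y = +30 mm; a small round pocket, 44 mm across, at y = -36 mm. Its yaw may be up to 0.3 rad either way.
- tray_three: The camera kit's tray: grey moulded tray with THREE pockets in a row, 80 (x) x 208 (y) x 14 mm high, fixed to the bench. Origin: centre of its underside; y runs along the row of pockets. Pockets are 10 mm deep (floor 4 mm above the bench): a square pocket, 46 mm wide, centred at y = +70 mm; a wide round pocket, 60 mm across, at y = 0; a small round pocket, 44 mm across, at y = -66 mm. Its yaw may be up to 0.3 rad either way.
- eyepiece: Microscope eyepiece standing on its white dust cap, eyecup up, 64 mm tall, about 0.12 kg. Cap 38 mm across up to z = 12 mm, bright barrel 30 mm across up to 26 mm, black head 42 mm across from 26 to 56 mm (grip here), rubber eyecup with a glass lens on top. Origin: centre of its underside; z is its axis and points up as it stands. 
- adapter_tube: Camera adapter: plain aluminium stepped tube, the tallest of the stock, 84 mm, about 0.13 kg. Foot flange 40 mm across up to z = 10 mm, tube 30 mm across from 10 to 74 mm (grip here), top ring 35 mm across with a dark round bore. Origin: centre of its underside; z is its axis and points up as it stands. 
- camera_head: Small grey box-shaped camera head standing on its back, 30 x 30 mm and 40 mm tall (grip across two opposite flat sides, along its x or y), with a steel lens-mount ring 25 mm across on top, 48 mm tall in all, about 0.1 kg. Its yaw is anything. Origin: centre of its underside; z is its axis and points up as it stands. 
- objective_short: The SHORT objective: steel, 44 mm tall, 28 mm across, a straight barrel up to z = 40 mm (grip here), broad flat top with a large lens, about 0.09 kg. Origin: centre of its underside; z is its axis and points up as it stands. 
- objective_medium: The MEDIUM objective, which is not part of either kit: steel, 58 mm tall, 28 mm across up to z = 40 mm, then a stepped nose (23 mm across) to 17 mm at the top, medium lens. Origin: centre of its underside; z is its axis and points up as it stands. 
- objective_long: The LONG objective: steel, 74 mm tall, a barrel 28 mm across up to z = 44 mm (grip here), then a long stepped nose (22 mm, then 17 mm across) ending in a narrow 10 mm tip with a tiny lens, about 0.14 kg. Origin: centre of its underside; z is its axis and points up as it stands. 
- oil_bottle: Small amber immersion-oil dropper bottle with a black cap and rubber teat, 30 mm across and 74 mm tall; it belongs to neither kit. Origin: centre of its underside; z is its axis and points up as it stands. 
Mind the look-alikes: they are no part of the job. Leave any yellow look-alike of the adapter_tube alone.

How it is judged (in metres and radians):
At the end, for the whole second after the job is handed in: All five pieces upright (0.12 rad) and at rest, each in its named pocket: within 13 mm of the pocket's centre along each tray axis, underside less than 8 mm above the bench (pocket floor 4 mm). Medium objective upright, within 30 mm of its start; oil bottle upright (x of eyepiece in the frame of tray_two between -0.013 and 0.013 m and y of eyepiece in the frame of tray_two between 0.017 and 0.043 m and z of each of eyepiece, objective_short in the frame of tray_two below 0.008 m and angle between each of eyepiece, objective_short, camera_head, adapter_tube, objective_long, objective_medium, oil_bottle's own z axis and vertical below 0.12 rad and linear speed of each of eyepiece, objective_short, camera_head, adapter_tube, objective_long below 0.02 m/s and x of objective_short in the frame of tray_two between -0.013 and 0.013 m and y of objective_short in the frame of tray_two between -0.049 and -0.023 m and x of camera_head in the frame of tray_three between -0.013 and 0.013 m and y of camera_head in the frame of tray_three between 0.057 and 0.083 m and z of each of camera_head, adapter_tube, objective_long in the frame of tray_three below 0.008 m and x of adapter_tube in the frame of tray_three between -0.013 and 0.013 m and y of adapter_tube in the frame of tray_three between -0.013 and 0.013 m and x of objective_long in the frame of tray_three between -0.013 and 0.013 m and y of objective_long in the frame of tray_three between -0.079 and -0.053 m and distance of objective_medium from where it was at the start of the episode below 0.03 m); the robot touches nothing.
It fails at once if one of the optics or the camera is dropped: it falls free of the fingers faster than 0.7 m/s (a drop of more than about 25 mm) ((linear speed of eyepiece above 0.7 m/s and contact force between the fingers and eyepiece below 0.02 N) or (linear speed of objective_short above 0.7 m/s and contact force between the fingers and objective_short below 0.02 N) or (linear speed of camera_head above 0.7 m/s and contact force between the fingers and camera_head below 0.02 N) or (linear speed of adapter_tube above 0.7 m/s and contact force between the fingers and adapter_tube below 0.02 N) or (linear speed of objective_long above 0.7 m/s and contact force between the fingers and objective_long below 0.02 N)).
It fails at once if the oil bottle or the medium objective is knocked over (angle between any of oil_bottle, objective_medium's own z axis and vertical above 0.6 rad).
It also fails if it takes over 112 s, if anything falls off the work surface, if the arm or the gripper's body presses on something with over 40 N, if the wrist force passes 120 N, or if a joint passes its speed limit or range.

## Working session

There is one attempt and no reset: what is moved stays moved. The work goes in short steps, Python scripts to look and compute and a tool call to move; the robot and the scene stay as the last step left them, time stands still between calls to the robot, and variables do not carry over. Pictures are saved under pics/ and viewed, about 12 in all and at most 16, crops included, and the job is handed in when it is done.

Besides the shell and the picture viewer there is one more tool, called by a JSON object that holds its "fn" and its "kwargs", one argument or row to a line. step_arm: Moves the arm, as the interface text tells. Its arguments: {"type":"object","properties":{"plan":{"type":"string"},"grip_force":{"type":"number"}},"required":["plan"]}

```bash
mkdir -p pics; cat > h.py <<'E'
import numpy as np, cv2
from rig import readout, cams, workorder, spotter, ctrl
def cam(n):
    i=cams.camera_info(n); R=cv2.Rodrigues(np.array(i["rvec"],float))[0]; t=np.array(i["tvec"],float).ravel()
    f=240/np.tan(np.radians(i["vfov"])/2); return R,t,f,i["cx"],i["cy"]
def cloud(n,d,c=None):
    R,t,f,cx,cy=c or cam(n); v,u=np.mgrid[:480,:640]
    P=np.stack([(u-cx)/f*d,(v-cy)/f*d,d],-1); return (P-t)@R
def proj(n,p,c=None):
    R,t,f,cx,cy=c or cam(n); q=R@np.array(p,float)+t; return q[:2]/q[2]*f+[cx,cy]
def save(name,im): cv2.imwrite("pics/"+name,im[...,::-1])
E
python3 - <<'E'
from h import *
print(readout.sense())
for n in ("scene","top"):
    im,d=cams.capture(n); save(n+"0.png",im); np.savez(n+"0.npz",im=im,d=d); print(n,cams.camera_info(n),(d==0).mean())
    P=cloud(n,d)
    for o in "tray_two tray_three eyepiece adapter_tube camera_head objective_short objective_medium objective_long oil_bottle".split():
        for r in spotter.regions_of(n,o)[:4]:
            m=r["pixels"]&(d>0); Q=P[m]
            if not len(Q): continue
            z=np.percentile(Q[:,2],98); T=Q[Q[:,2]>z-6]
            print(o,round(r["conf"],2),np.round(r["extent"]),"ztop",z.round(),"topc",((T.max(0)+T.min(0))/2).round(),T.mean(0).round(),m.sum())
print(readout.sense()["time_s"])
E
```

```text
{'time_s': 0.0, 'joints': array([ 1.06562349e+00,  3.13445396e-01,  1.49843002e+00, -4.95633157e-06,
        1.33097787e+00, -2.23381215e-01]), 'dq': array([ 0.00067805, -0.00161876,  0.00114473,  0.00126708, -0.00084339,
       -0.00111197]), 'tau': array([ 9.18725673e-04, -4.12258351e+01, -2.59748805e+01, -1.27433864e-04,
        4.08990250e-03, -1.52666377e-05]), 'eef_pos': array([145.8702015 , 504.06873741, 230.74008319]), 'ee_rot': array([-2.22315755e-04,  1.40429493e-01,  9.90090481e-01, -5.89812070e-04]), 'force': array([-0.61822894, -0.09847904, -0.74192115]), 'wrist_torque': array([ 0.00776324, -0.00771595, -0.00549466]), 'grip_width': 0.998908051648141}
scene {'vfov': 44.40890270724458, 'cx': 308.03640847644897, 'cy': 237.51535575205256, 'rvec': array([ 1.65404022,  1.64729082, -0.84266557]), 'tvec': array([ -18.24661783, -261.68235342, 1450.12863304])} 0.003899739583333333
tray_two 0.91 [190. 302. 100.  51.] ztop 16.0 topc [ 631. -169.   14.] [ 633. -172.   14.] 3556
tray_three 0.83 [399. 303. 143.  50.] ztop 16.0 topc [633. 158.  14.] [636. 155.  14.] 5459
eyepiece 0.85 [
[... 1606 characters left out ...]
.  91.  48.] 283
camera_head 0.22 [432. 255.  19.  12.] ztop 74.0 topc [ 494. -216.   73.] [ 494. -216.   72.] 256
objective_short 0.68 [482. 280.  18.  18.] ztop 47.0 topc [ 444. -313.   44.] [ 444. -313.   44.] 254
objective_short 0.29 [279. 278.  19.  18.] ztop 51.0 topc [432.  90.  48.] [432.  91.  48.] 295
objective_medium 0.49 [375. 280.  16.  21.] ztop 60.0 topc [439. -99.  58.] [438. -99.  57.] 199
objective_long 0.79 [434. 255.  20.  16.] ztop 74.0 topc [ 494. -216.   73.] [ 494. -216.   72.] 255
objective_long 0.63 [375. 280.  18.  19.] ztop 60.0 topc [439. -99.  58.] [438. -99.  57.] 193
oil_bottle 0.65 [227. 246.  17.  15.] ztop 74.0 topc [492. 192.  72.] [492. 192.  72.] 210
1.0
```

View pics/scene0.png

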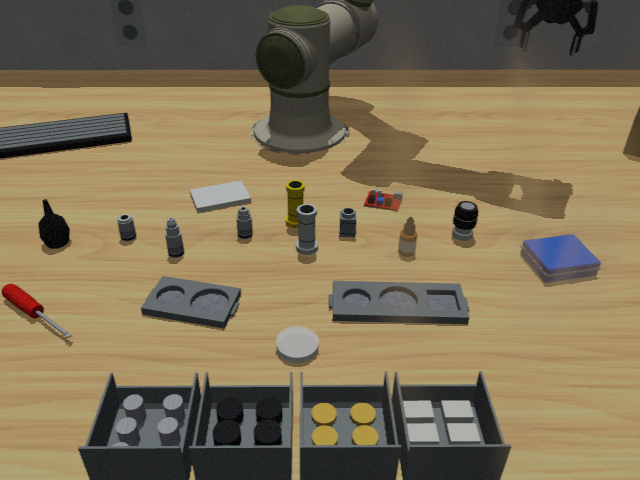

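```bash
python3 - <<'E'
from h import *
z=np.load("top0.npz"); im,d=z["im"],z["d"]
cv2.imwrite("pics/topc.png",cv2.resize(im[150:330,130:510][...,::-1],None,fx=2.1,fy=2.1,interpolation=cv2.INTER_CUBIC))
E
```

```text
(no output)
```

View pics/topc.png

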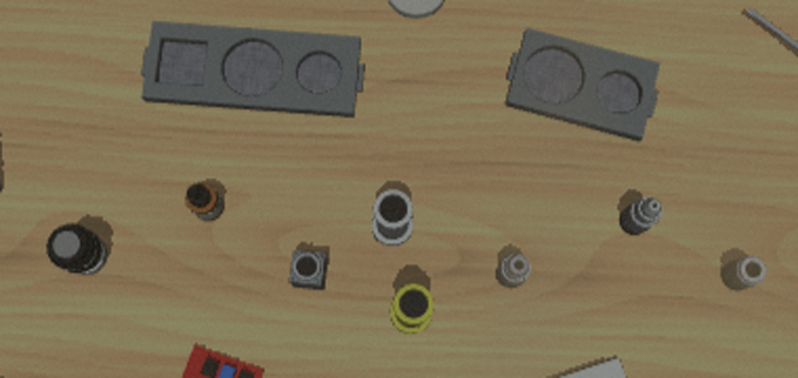

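```bash
cat > fit.py <<'E'
from h import *
from scipy.optimize import minimize
L={"two":(68,[("c",30,30),("c",22,-36)]),"three":(104,[("s",23,70),("c",30,0),("c",22,-66)])}
def fit(P,k,x0):
    hl,pk=L[k]; Q=P[(abs(P-[*x0[:2],0])[:,:2]<140).all(1)&(P[:,2]<25)]
    def cost(p):
        c,s=np.cos(p[2]),np.sin(p[2]); X=(Q[:,:2]-p[:2])@np.array([[c,-s],[s,c]])
        sd=np.maximum(abs(X[:,0])-40,abs(X[:,1])-hl)
        for t,r,y in pk:
            e=r-(np.hypot(X[:,0],X[:,1]-y) if t=="c" else np.maximum(abs(X[:,0]),abs(X[:,1]-y)))
            sd=np.maximum(sd,e)
        f=1/(1+np.exp(np.clip(sd/1.5,-30,30)))
        rim=np.clip((Q[:,2]-5)/8,0,1)
        return ((f-rim)**2).mean()
    best=min((minimize(cost,[x0[0]+a,x0[1]+b,g],method="Nelder-Mead",options=dict(xatol=.02,fatol=1e-7,initial_simplex=[[x0[0]+a,x0[1]+b,g],[x0[0]+a+6,x0[1]+b,g],[x0[0]+a,x0[1]+b+6,g],[x0[0]+a,x0[1]+b,g+.1]])) for g in(-.25,0,.25) for a in (-4,4) for b in (-5,5)),key=lambda r:r.fun)
    return best.x,best.fun
E
python3 - <<'E'
from fit import *
C=[]
for n in("top","scene"):
    z=np.load(n+"0.npz"); P=cloud(n,z["d"])[z["d"]>0]; C.append(P)
for k,x0 in(("two",(630,-168)),("three",(632,158))):
    for P in C+[np.vstack(C)]: x,f=fit(P,k,x0); print(k,x.round(3),round(f,4))
# objects: circle-ish top by bounding of points above h, per camera
for o,x,y,h in (("eye",442,302,58),("adapter",481,14,78),("cam",432,90,30),("short",446,-313,34),("long",496,-216,30),("med",440,-100,35),("oil",493,192,40),("yellow",400,-6,78)):
    for P in C:
        Q=P[(np.hypot(P[:,0]-x,P[:,1]-y)<35)&(P[:,2]>h)]; a,b=np.percentile(Q,1,0),np.percentile(Q,99,0)
        rr=cv2.minAreaRect(Q[:,:2].astype(np.float32)); print(o,((a+b)/2).round(1)[:2],(b-a).round(1)[:2],np.round(rr[2],1),end=" | ")
    print()
E
```

```text
two [ 6.29887e+02 -1.68540e+02 -2.36000e-01] 0.0087
two [ 6.29454e+02 -1.68897e+02 -2.35000e-01] 0.0201
two [ 6.29630e+02 -1.68739e+02 -2.35000e-01] 0.0152
three [ 6.32818e+02  1.59180e+02 -3.90000e-02] 0.0159
three [ 6.31818e+02  1.58189e+02 -3.90000e-02] 0.0331
three [ 6.32206e+02  1.58646e+02 -3.90000e-02] 0.0261
eye [440.2 302.2] [35.1 34. ] 24.5 | eye [443.1 301. ] [36.2 34.6] 13.5 | 
adapter [480.4  14.2] [33.4 33. ] 2.5 | adapter [482.8  13.1] [34.4 32.6] 20.9 | 
cam [431.7  90.5] [30.2 29.9] 86.6 | cam [434.8  89.1] [30.5 30.2] 86.6 | 
short [ 444.5 -313.7] [25.2 25.8] 36.9 | short [ 448.7 -313.5] [25.6 25. ] 40.8 | 
long [ 493.4 -215.4] [24.7 23.8] 16.7 | long [ 501.  -217.7] [20.5 25.8] 22.8 | 
med [438.4 -99.1] [25.4 26.3] 56.9 | med [ 444.  -100.2] [22.6 25.1] 4.4 | 
oil [492. 192.] [24.7 25.8] 41.9 | oil [498.1 191.4] [21.1 26.3] 76.9 | 
yellow [398.1  -6. ] [32.3 30.9] 2.5 | yellow [400.4  -7.8] [35.4 33. ] 0.1 |
```

```bash
cat >> h.py <<'E'
from scipy.spatial.transform import Rotation as Ro
def go(x,y,z,ang=-2.2):
    s=readout.sense(); w,a,b,c=s["ee_rot"]; R=Ro.from_quat([a,b,c,w]).as_matrix()
    d=R.T@(np.array([x,y,z])-s["eef_pos"]); A=np.degrees(np.arctan2(R[1,1],R[0,1]))
    print("cm",(d/10).round(2),"twist",round((A-ang+90)%180-90,1),"rows",np.linalg.norm(d)/50,"t",s["time_s"])
E
python3 -c "
from h import *
go(441.5,302,120)"
```

```text
cm [-34.01 -11.21  11.13] twist 76.1 rows 7.500064848101101 t 1.0
```

{"fn": "step_arm", "kwargs": {
  "plan": "-34 -11.2 11.1 76.1 100;-34 -11.2 11.1 76.1 100;-34 -11.2 11.1 76.1 100;-34 -11.2 11.1 76.1 100;-34 -11.2 11.1 76.1 100;-34 -11.2 11.1 76.1 100;-34 -11.2 11.1 76.1 100;-34 -11.2 11.1 76.1 100;-34 -11.2 11.1 76.1 100;-34 -11.2 11.1 76.1 100",
  "grip_force": 30
}}

```text
time_s: 2.0
eef_pos: [441.8, 301.6, 120.0]
ee_rot: [-0.0, 0.722, 0.692, -0.0]
force: [-0.5, 0.3, -0.4]
grip_width: 1.002
```

```bash
python3 - <<'E'
from h import *
go(441.5,302,20)
s=readout.sense();print(s["eef_pos"],s["joints"],s["force"])
c=cam("wrist");im,d=cams.capture("wrist");save("w1.png",im)
P=cloud("wrist",d,c)[d>0];Q=P[(np.hypot(P[:,0]-441,P[:,1]-302)<45)&(P[:,2]>35)&(P[:,2]<70)]
a,b=np.percentile(Q,1,0),np.percentile(Q,99,0);print(len(Q),(a+b)/2,b-a,proj("wrist",[441.5,302,60],c))
E
```

```text
cm [ 0.04 -0.03 10.  ] twist -0.2 rows 1.9990937179923898 t 2.0
[441.82764933 301.63693882 119.95348951] [3.79850915e-01 4.47905057e-01 1.61339409e+00 6.43158628e-05
 1.08093519e+00 4.21420433e-01] [-0.51387493  0.27091708 -0.36839528]
3679 [442.36154333 306.38172529  51.26821334] [38.63502993 36.47678428 29.992248  ] [315.5873609  257.27000457]
```

View pics/w1.png

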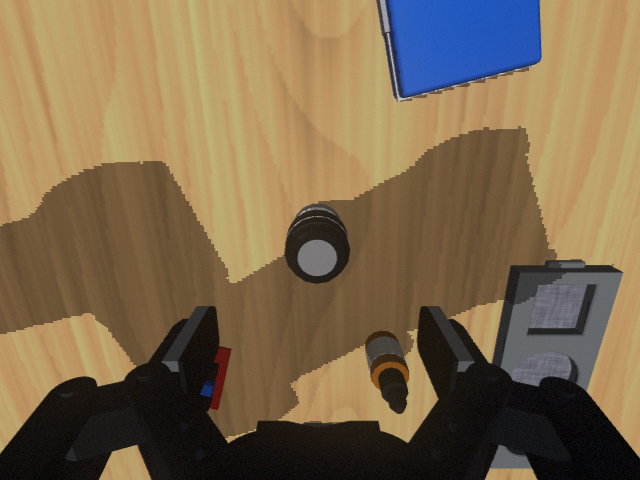

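{"fn": "step_arm", "kwargs": {
  "plan": "0 0 4 0 100;0 0 8 0 100;0 0 10 0 100;0 0 10 0 100;0 0 10 0 30;0 0 10 0 30;0 0 10 0 30;0 0 10 0 30;0 0 10 0 30;0 0 10 0 30",
  "grip_force": 30
}}

```text
time_s: 3.05
eef_pos: [442.0, 302.5, 21.7]
ee_rot: [0.0, 0.721, 0.693, 0.001]
force: [-1.7, 0.5, 6.9]
grip_width: 0.486
```

```bash
python3 -c "
from h import *
go(636.7,-139.5,80)"
```

```text
cm [-43.41  21.17  -5.83] twist -0.0 rows 9.730306500105106 t 3.05
```

{"fn": "step_arm", "kwargs": {
  "plan": "0 0 -3 0 30;0 0 -6 0 30;0 0 -10 0 30"
}}

```text
time_s: 3.35
eef_pos: [440.8, 301.9, 121.1]
ee_rot: [-0.0, 0.721, 0.693, -0.001]
force: [0.2, -0.9, -0.8]
grip_width: 0.483
```

{"fn": "step_arm", "kwargs": {
  "plan": "-4 2 0 0 30;-8.5 4.1 0 0 30;-13 6.3 0 0 30;-17.5 8.5 0 0 30;-22 10.7 0 0 30;-26.5 12.9 0 0 30;-31 15.1 0 0 30;-35.5 17.3 0 0 30;-39.5 19.3 0 0 30;-43.4 21.2 0 0 30"
}}

```text
time_s: 4.35
eef_pos: [636.8, -141.9, 121.0]
ee_rot: [0.0, 0.721, 0.693, 0.0]
force: [-0.2, 0.2, -1.2]
grip_width: 0.479
```

```bash
python3 - <<'E'
from h import *
go(636.7,-139.5,26)
E
```

```text
cm [ 0.24 -0.03  9.49] twist -0.1 rows 1.8996277204245262 t 4.35
```

{"fn": "step_arm", "kwargs": {
  "plan": "0.1 0 3 0 30;0.1 0 6 0 30;0.1 0 8.2 0 30;0.1 0 8.8 0 30;0.1 0 9.2 0 30;0.1 0 9.5 0 30;0.1 0 9.5 0 30"
}}

```text
time_s: 5.05
eef_pos: [636.7, -138.9, 26.2]
ee_rot: [0.001, 0.721, 0.693, 0.0]
force: [-0.5, -0.1, -0.4]
grip_width: 0.482
```

{"fn": "step_arm", "kwargs": {
  "plan": "0 0 0.1 0 30;0 0 0.2 0 30;0 0 0.2 0 30"
}}

```text
time_s: 5.35
eef_pos: [636.9, -139.0, 25.7]
ee_rot: [0.001, 0.721, 0.693, 0.0]
force: [-4.7, 0.9, 10.7]
grip_width: 0.479
```

{"fn": "step_arm", "kwargs": {
  "plan": "0 0 0.1 0 55;0 0 0.1 0 65;0 0 0.1 0 75;0 0 0.1 0 80;0 0 -2 0 80;0 0 -6 0 80;0 0 -11 0 80;0 0 -11 0 80"
}}

```text
time_s: 6.15
eef_pos: [639.1, -139.9, 140.8]
ee_rot: [0.006, 0.721, 0.693, 0.002]
force: [0.9, -0.3, 0.8]
grip_width: 0.804
```

```bash
python3 - <<'E'
from h import *
go(446,-313.6,120)
c=cam("wrist");im,d=cams.capture("wrist");save("w2.png",im)
print(proj("wrist",[636.7,-139.5,60],c))
E
```

```text
cm [-18.11 -18.64   1.94] twist -0.0 rows 5.211522426784935 t 6.15
[311.27533537 245.29961022]
```

View pics/w2.png

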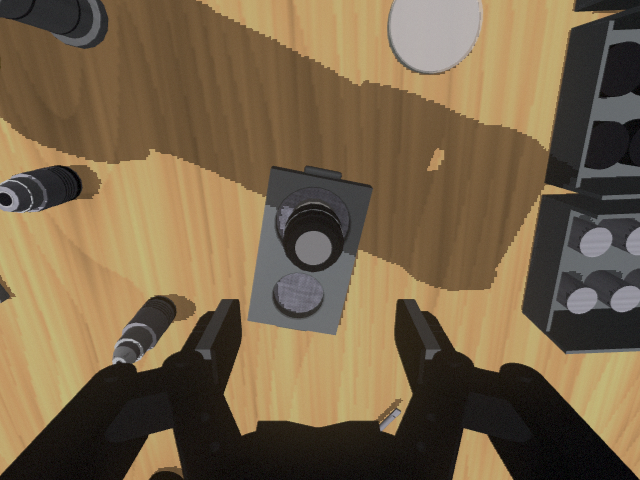

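{"fn": "step_arm", "kwargs": {
  "plan": "-4 -4 0 0 80;-8 -8 0 0 80;-11.5 -12 1 0 80;-15 -15.5 2 0 80;-18.1 -18.6 3 0 80;-18.1 -18.6 3 0 80;-18.1 -18.6 3 0 80"
}}

```text
time_s: 6.9
eef_pos: [442.0, -313.0, 102.1]
ee_rot: [-0.001, 0.722, 0.692, 0.0]
force: [-0.1, 1.0, -0.9]
grip_width: 0.802
```

```bash
python3 - <<'E'
from h import *
s=readout.sense()
c=cam("wrist");im,d=cams.capture("wrist")
r=spotter.regions_of("wrist","objective_short");print([(x["conf"],x["extent"]) for x in r][:2],proj("wrist",[446,-313.6,44],c),proj("wrist",[446,-313.6,22],c))
P=cloud("wrist",d,c);Q=P[(np.hypot(P[...,0]-446,P[...,1]+313.6)<35)&(P[...,2]>38)&(d>0)]
a,b=np.percentile(Q,1,0),np.percentile(Q,99,0);print(len(Q),(a+b)/2,b-a)
go(446,-313.6,13)
E
```

```text
[(0.94, [324.2, 250.9, 47.0, 61.2])] [322.68636466 259.73329891] [322.29974845 247.22099904]
20976 [ 447.86565787 -308.03587621  119.05180261] [ 62.24734981  29.71162129 156.67757984]
cm [-0.19  0.21  9.  ] twist -0.0 rows 1.801412929958073 t 7.0
```

{"fn": "step_arm", "kwargs": {
  "plan": "-0.1 0.2 4 0 80;-0.1 0.2 8 0 80;-0.1 0.2 9 0 80;-0.1 0.2 9 0 80;-0.1 0.2 9 0 10;-0.1 0.2 9 0 10;-0.1 0.2 9 0 10;-0.1 0.2 9 0 10;-0.1 0.2 9 0 10;-0.1 0.2 9 0 10"
}}

```text
time_s: 8.0
eef_pos: [446.0, -314.0, 14.9]
ee_rot: [0.001, 0.721, 0.693, 0.0]
force: [0.1, 1.1, 7.0]
grip_width: 0.316
```

{"fn": "step_arm", "kwargs": {
  "plan": "0 0 0 0 10;0 0 -3 0 10;0 0 -6 0 10;0 0 -10 0 10;0 0 -10 0 10"
}}

```text
time_s: 8.5
eef_pos: [447.1, -315.3, 118.8]
ee_rot: [0.005, 0.721, 0.693, -0.0]
force: [0.9, -1.0, -0.9]
grip_width: 0.317
```

```bash
python3 - <<'E'
from h import *
go(621.3,-203.7,110)
E
```

```text
cm [11.84 16.96  0.92] twist -0.0 rows 4.140916770197501 t 8.5
```

{"fn": "step_arm", "kwargs": {
  "plan": "2.7 4 0 0 10;5.5 8 0 0 10;8.3 12 0 0 10;10.5 15.5 0 0 10;11.7 17.1 0 0 10;11.7 17.1 0 0 10;11.7 17.1 0 0 10;11.7 17.1 0 0 10"
}}

```text
time_s: 9.3
eef_pos: [620.0, -204.1, 113.2]
ee_rot: [-0.0, 0.721, 0.693, -0.0]
force: [-0.3, 0.0, -0.4]
grip_width: 0.314
```

```bash
python3 - <<'E'
from h import *
s=readout.sense();print(s["eef_pos"],s["force"])
go(621.3,-203.7,18)
c=cam("wrist");im,d=cams.capture("wrist");save("w3.png",im)
print(proj("wrist",[621.3,-203.7,4],c))
E
```

```text
[ 619.95403968 -204.07115431  113.24762591] [-0.27936123  0.0313007  -0.42092097]
cm [0.04 0.14 9.52] twist -0.1 rows 1.9051571700856353 t 9.3
[318.20868596 232.39643678]
```

View pics/w3.png

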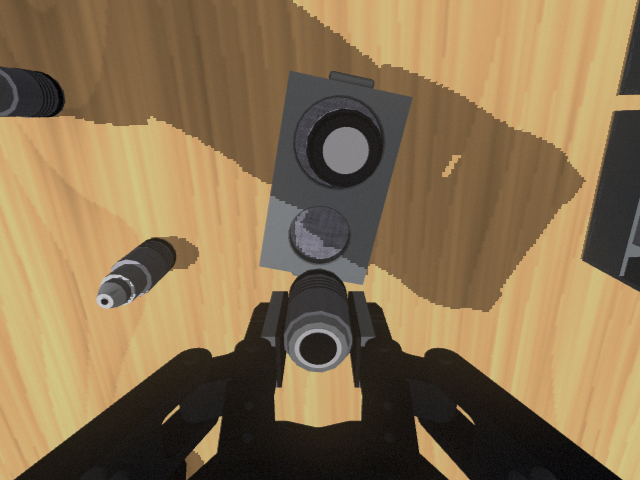

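{"fn": "step_arm", "kwargs": {
  "plan": "0 0.1 3 0 10;0 0.1 6 0 10;0 0.1 8 0 10;0 0.1 8.7 0 10;0 0.1 9.1 0 10;0 0.1 9.4 0 10;0 0.1 9.5 0 10;0 0.1 9.6 0 10;0 0.1 9.6 0 10"
}}

```text
time_s: 10.25
eef_pos: [622.2, -203.6, 19.0]
ee_rot: [0.001, 0.721, 0.693, 0.0]
force: [-3.5, 0.8, 5.2]
grip_width: 0.314
```

{"fn": "step_arm", "kwargs": {
  "plan": "0 0 0 0 38;0 0 0 0 46;0 0 0 0 54;0 0 0 0 60;0 0 -2 0 60;0 0 -6 0 60;0 0 -11 0 60;0 0 -11 0 60"
}}

```text
time_s: 11.05
eef_pos: [624.5, -204.6, 134.8]
ee_rot: [0.006, 0.721, 0.693, 0.002]
force: [-0.3, -0.3, -0.4]
grip_width: 0.6
```

```bash
python3 - <<'E'
from h import *
s=readout.sense();print(s["eef_pos"],s["force"])
go(495.5,-216.3,120)
im,d=cams.capture("top")
P=cloud("top",d)[d>0]
for x,y,h in((621.3,-203.7,38),(636.7,-139.5,58),(495,-216,30)):
    Q=P[(np.hypot(P[:,0]-x,P[:,1]-y)<30)&(P[:,2]>h)&(P[:,2]<90)];a,b=np.percentile(Q,1,0),np.percentile(Q,99,0);print(len(Q),(a+b)/2,b-a,b[2])
E
```

```text
[ 624.48937447 -204.60806558  134.80557644] [-0.25022556 -0.33869711 -0.43048552]
cm [ -1.66 -12.86   1.34] twist -0.0 rows 2.6072334111889512 t 11.05Traceback (most recent call last):
  File "<stdin>", line 7, in <module>
    return _quantile_unchecked(
        a, q, axis, out, overwrite_input, method, keepdims, weights)
    return _ureduce(a,
                    func=_quantile_ureduce_func,
    ...<5 lines>...
                    overwrite_input=overwrite_input,
                    method=method)
    r = func(a, **kwargs)
    result = _quantile(arr,
                       quantiles=q,
    ...<2 lines>...
                       out=out,
                       weights=wgt)
    slices_having_nans = np.isnan(arr[-1, ...])
                                  ~~~^^^^^^^^^
IndexError: index -1 is out of bounds for axis 0 with size 0
```

{"fn": "step_arm", "kwargs": {
  "plan": "-0.5 -4 0 0 75;-1 -8.5 0 0 75;-1.6 -12.6 0 0 75;-1.6 -12.6 0 0 75;-1.6 -12.6 0 0 75;-1.6 -12.6 0 0 75"
}}

```text
time_s: 11.7
eef_pos: [496.0, -214.4, 126.9]
ee_rot: [0.0, 0.721, 0.693, 0.0]
force: [0.2, 0.4, 0.6]
grip_width: 0.752
```

```bash
python3 - <<'E'
from h import *
s=readout.sense();print(s["eef_pos"],s["force"])
c=cam("wrist");im,d=cams.capture("wrist");save("w4.png",im)
r=spotter.regions_of("wrist","objective_long");print([(x["conf"],x["extent"]) for x in r][:2],proj("wrist",[495.5,-216.3,74],c),proj("wrist",[495.5,-216.3,40],c))
go(495.5,-216.3,16)
E
```

```text
[ 495.95243761 -214.3993502   126.9349122 ] [0.220523   0.35814831 0.58404506]
[(0.96, [315.4, 243.9, 32.8, 59.2])] [315.42218433 265.15840619] [315.7063177  245.57732098]
cm [-0.21 -0.04 11.09] twist -0.0 rows 2.218895250455108 t 11.8
```

View pics/w4.png

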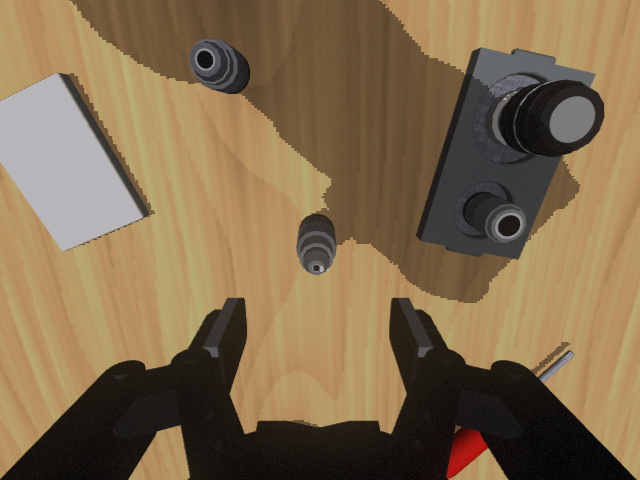

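{"fn": "step_arm", "kwargs": {
  "plan": "-0.2 0 4 0 75;-0.2 0 8 0 75;-0.2 0 11 0 75;-0.2 0 11 0 75;-0.2 0 11 0 10;-0.2 0 11 0 10;-0.2 0 11 0 10;-0.2 0 11 0 10;-0.2 0 11 0 10;-0.2 0 11 0 10"
}}

```text
time_s: 12.8
eef_pos: [496.1, -216.9, 19.1]
ee_rot: [0.002, 0.721, 0.693, 0.0]
force: [-0.3, 0.5, 7.6]
grip_width: 0.319
```

{"fn": "step_arm", "kwargs": {
  "plan": "0 0 0 0 10;0 0 -3 0 10;0 0 -7 0 10;0 0 -11 0 10;0 0 -12 0 10;0 0 -12 0 10;0 0 -12 0 10"
}}

```text
time_s: 13.5
eef_pos: [494.6, -215.9, 136.1]
ee_rot: [-0.001, 0.721, 0.693, -0.0]
force: [-1.1, -0.7, -1.7]
grip_width: 0.318
```

```bash
python3 - <<'E'
from h import *
s=readout.sense();print(s["eef_pos"],s["force"],s["time_s"])
go(629.7,92.7,120)
E
```

```text
[ 494.62041334 -215.94989256  136.13716065] [-1.07662991 -0.72211197 -1.71379421] 13.5
cm [31.37 12.29  1.63] twist -0.0 rows 6.746010935857282 t 13.5
```

{"fn": "step_arm", "kwargs": {
  "plan": "4 1.6 0 0 10;8.5 3.3 0 0 10;13 5 0 0 10;17.5 6.8 0 0 10;22 8.6 0 0 10;26.5 10.4 0 0 10;31.4 12.3 0 0 10;31.4 12.3 0 0 10;31.4 12.3 0 0 10;31.4 12.3 0 0 10"
}}

```text
time_s: 14.5
eef_pos: [629.7, 91.7, 136.0]
ee_rot: [-0.001, 0.721, 0.693, -0.001]
force: [0.7, 0.2, -0.9]
grip_width: 0.316
```

```bash
python3 - <<'E'
from h import *
s=readout.sense();print(s["eef_pos"],s["force"])
go(629.7,92.7,23)
c=cam("wrist");im,d=cams.capture("wrist");save("w5.png",im)
print(proj("wrist",[629.7,92.7,4],c),proj("wrist",[632.3,158.7,4],c))
E
```

```text
[629.73338826  91.70051951 135.95171435] [ 0.68031941  0.20079617 -0.93615846]
cm [ 0.1   0.02 11.3 ] twist -0.1 rows 2.2591228254580678 t 14.5
[316.75686393 222.90437547] [316.6430097  139.15173242]
```

View pics/w5.png

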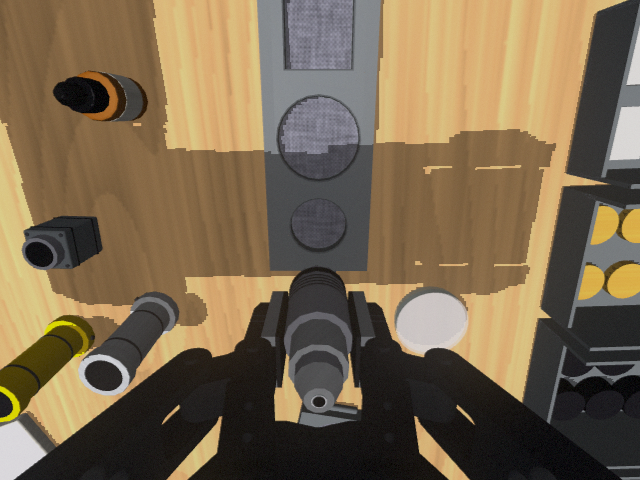

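{"fn": "step_arm", "kwargs": {
  "plan": "0.1 0 4 0 10;0.1 0 8 0 10;0.1 0 9.8 0 10;0.1 0 10.5 0 10;0.1 0 10.9 0 10;0.1 0 11.2 0 10;0.1 0 11.3 0 10;0.1 0 11.4 0 10;0.1 0 11.4 0 10"
}}

```text
time_s: 15.45
eef_pos: [630.6, 93.6, 23.8]
ee_rot: [0.0, 0.721, 0.693, 0.0]
force: [0.2, 0.1, -0.6]
grip_width: 0.316
```

{"fn": "step_arm", "kwargs": {
  "plan": "0 0 0.1 0 10;0 0 0.2 0 10;0 0 0.3 0 10;0 0 0.3 0 10"
}}

```text
time_s: 15.85
eef_pos: [630.8, 93.7, 23.1]
ee_rot: [0.001, 0.721, 0.693, 0.0]
force: [-8.8, 0.2, 18.0]
grip_width: 0.313
```

{"fn": "step_arm", "kwargs": {
  "plan": "0 0 -0.1 0 10;0 0 -0.1 0 38;0 0 -0.1 0 46;0 0 -0.1 0 54;0 0 -0.1 0 60;0 0 -0.1 0 60;0 0 -2 0 60;0 0 -6 0 60;0 0 -11 0 60;0 0 -11.5 0 60"
}}

```text
time_s: 16.85
eef_pos: [633.0, 93.6, 142.0]
ee_rot: [0.004, 0.721, 0.693, 0.004]
force: [0.5, 1.0, -0.2]
grip_width: 0.6
```

```bash
python3 - <<'E'
from h import *
s=readout.sense();print(s["eef_pos"],s["force"])
go(481.5,13.7,140)
E
```

```text
[633.02082757  93.57631178 141.98303737] [ 0.47398228  0.99285802 -0.17532814]
cm [ -8.57 -14.83   0.04] twist -0.0 rows 3.4259433040852203 t 16.85
```

{"fn": "step_arm", "kwargs": {
  "plan": "-2.5 -4.3 0 0 60;-5 -8.6 0 0 60;-7.5 -12.5 0 0 60;-8.6 -14.7 0 0 60;-8.6 -14.7 0 0 60;-8.6 -14.7 0 0 60"
}}

```text
time_s: 17.45
eef_pos: [480.6, 13.3, 135.6]
ee_rot: [0.0, 0.721, 0.693, 0.0]
force: [0.2, -0.2, 0.4]
grip_width: 0.6
```

```bash
python3 - <<'E'
from h import *
s=readout.sense();print(s["eef_pos"],s["force"])
c=cam("wrist");im,d=cams.capture("wrist");save("w6.png",im)
r=spotter.regions_of("wrist","adapter_tube");print([(x["conf"],x["extent"]) for x in r][:2],proj("wrist",[481.5,13.7,84],c),proj("wrist",[481.5,13.7,0],c))
go(481.5,13.7,30)
E
```

```text
[480.5784588   13.28751476 135.55314879] [ 0.19854773 -0.22875953  0.40054709]
[(0.84, [204.2, 275.1, 90.9, 94.1]), (0.59, [318.5, 239.9, 55.8, 88.5])] [317.46387106 262.46108188] [317.4109891  222.33011709]
cm [1.000e-02 5.000e-02 1.053e+01] twist -0.0 rows 2.105052835419253 t 17.55
```

View pics/w6.png

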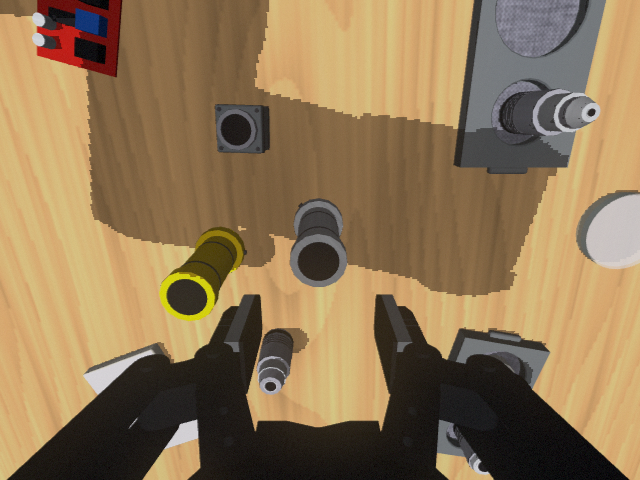

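{"fn": "step_arm", "kwargs": {
  "plan": "0 0.1 3 0 60;0 0.1 6.5 0 60;0 0.1 10 0 60;0 0.1 10.4 0 60;0 0.1 10.4 0 10;0 0.1 10.4 0 10;0 0.1 10.4 0 10;0 0.1 10.4 0 10;0 0.1 10.4 0 10;0 0.1 10.4 0 10"
}}

```text
time_s: 18.55
eef_pos: [481.6, 13.3, 32.0]
ee_rot: [0.001, 0.721, 0.693, 0.0]
force: [-2.0, 1.5, 6.4]
grip_width: 0.354
```

{"fn": "step_arm", "kwargs": {
  "plan": "0 0 0 0 10;0 0 -3 0 10;0 0 -7 0 10;0 0 -11 0 10;0 0 -13 0 10;0 0 -13 0 10;0 0 -13 0 10"
}}

```text
time_s: 19.25
eef_pos: [480.7, 13.5, 160.5]
ee_rot: [-0.0, 0.721, 0.693, -0.0]
force: [-0.8, 1.2, -2.0]
grip_width: 0.355
```

```bash
python3 - <<'E'
from h import *
s=readout.sense();print(s["eef_pos"],s["force"],s["time_s"])
go(632.3,158.7,150)
E
```

```text
[480.7377305   13.45177653 160.48717392] [-0.80044882  1.17993059 -2.01956257] 19.25
cm [15.11 14.58  1.04] twist -0.0 rows 4.20371972297153 t 19.25
```

{"fn": "step_arm", "kwargs": {
  "plan": "3.5 3.4 0 0 10;7 6.8 0 0 10;10.5 10.2 0 0 10;13.5 13 0 0 10;15.1 14.6 0 0 10;15.1 14.6 0 0 10;15.1 14.6 0 0 10;15.1 14.6 0 0 10"
}}

```text
time_s: 20.05
eef_pos: [632.2, 157.8, 160.3]
ee_rot: [-0.001, 0.721, 0.693, -0.001]
force: [-0.5, 0.0, -0.7]
grip_width: 0.352
```

```bash
python3 - <<'E'
from h import *
s=readout.sense();print(s["eef_pos"],s["force"])
go(632.3,158.7,36)
E
```

```text
[632.24799316 157.81032295 160.27362508] [-0.49693991  0.0016458  -0.74295715]
cm [ 0.09  0.03 12.43] twist -0.1 rows 2.48553641062413 t 20.05
```

{"fn": "step_arm", "kwargs": {
  "plan": "0.1 0 4 0 10;0.1 0 8 0 10;0.1 0 10.8 0 10;0.1 0 11.6 0 10;0.1 0 12.1 0 10;0.1 0 12.4 0 10;0.1 0 12.5 0 10;0.1 0 12.5 0 10"
}}

```text
time_s: 20.85
eef_pos: [633.5, 159.6, 37.3]
ee_rot: [0.001, 0.721, 0.693, 0.001]
force: [-0.7, 0.4, -1.5]
grip_width: 0.357
```

{"fn": "step_arm", "kwargs": {
  "plan": "0 0 0.1 0 10;0 0 0.2 0 10;0 0 0.2 0 10"
}}

```text
time_s: 21.15
eef_pos: [633.5, 159.7, 36.1]
ee_rot: [0.001, 0.721, 0.693, 0.001]
force: [-3.3, -0.6, 8.0]
grip_width: 0.359
```

{"fn": "step_arm", "kwargs": {
  "plan": "0 0 0 0 42;0 0 0 0 50;0 0 0 0 58;0 0 0 0 65;0 0 0 0 65;0 0 -2 0 65;0 0 -6 0 65;0 0 -10 0 65;0 0 -12 0 65;0 0 -12 0 65"
}}

```text
time_s: 22.15
eef_pos: [634.3, 159.7, 157.8]
ee_rot: [0.002, 0.721, 0.693, 0.002]
force: [-0.4, 0.1, 0.6]
grip_width: 0.654
```

```bash
python3 - <<'E'
from h import *
s=readout.sense();print(s["eef_pos"],s["force"])
go(433.3,90,130,-3.4)
E
```

```text
[634.30072336 159.68043611 157.83620516] [-0.44961742  0.05095169  0.57413231]
cm [ -7.75 -19.83   2.66] twist 1.2 rows 4.290990947809351 t 22.15
```

{"fn": "step_arm", "kwargs": {
  "plan": "-1.7 -4.5 0 0 65;-3.4 -9 0 0 65;-5.1 -13.5 0 0 65;-6.8 -17.5 1 1.2 65;-7.8 -19.8 2.5 1.2 65;-7.8 -19.8 2.5 1.2 65;-7.8 -19.8 2.5 1.2 65"
}}

```text
time_s: 22.85
eef_pos: [432.3, 89.4, 129.1]
ee_rot: [-0.0, 0.728, 0.685, -0.0]
force: [1.1, -0.2, 0.7]
grip_width: 0.652
```

```bash
python3 - <<'E'
from h import *
s=readout.sense();print(s["eef_pos"],s["force"])
c=cam("wrist");im,d=cams.capture("wrist");save("w7.png",im)
r=spotter.regions_of("wrist","camera_head");print([(x["conf"],x["extent"]) for x in r][:2],proj("wrist",[433.3,90,48],c),proj("wrist",[433.3,90,20],c))
go(433.3,90,13,-3.4)
E
```

```text
[432.32080872  89.35089255 129.07467781] [ 1.14639547 -0.21461107  0.69252328]
[(0.61, [316.8, 232.6, 43.8, 55.4])] [317.61487187 244.97824884] [317.6304504 232.0837084]
cm [ 0.05 -0.   11.64] twist -0.0 rows 2.328554975978013 t 22.95
```

View pics/w7.png

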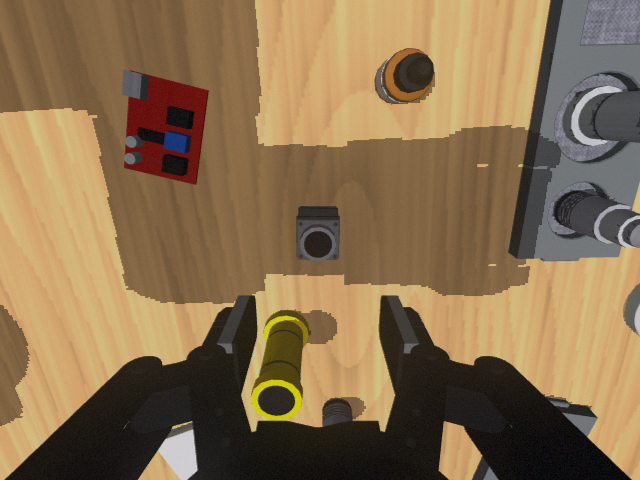

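{"fn": "step_arm", "kwargs": {
  "plan": "0 0 4 0 65;0 0 8 0 65;0 0 11.5 0 65;0 0 11.6 0 65;0 0 11.6 0 10;0 0 11.6 0 10;0 0 11.6 0 10;0 0 11.6 0 10;0 0 11.6 0 10;0 0 11.6 0 10"
}}

```text
time_s: 23.95
eef_pos: [433.4, 89.4, 14.9]
ee_rot: [0.001, 0.728, 0.686, 0.001]
force: [0.8, 0.6, 7.7]
grip_width: 0.345
```

{"fn": "step_arm", "kwargs": {
  "plan": "0 0 0 0 10;0 0 -3 0 10;0 0 -7 0 10;0 0 -11 0 10;0 0 -13 0 10;0 0 -13 0 10;0 0 -13 0 10"
}}

```text
time_s: 24.65
eef_pos: [431.9, 89.4, 143.3]
ee_rot: [0.0, 0.728, 0.686, 0.0]
force: [-1.0, 0.4, -1.0]
grip_width: 0.347
```

```bash
python3 - <<'E'
from h import *
s=readout.sense();print(s["eef_pos"],s["force"],s["time_s"])
go(635,228.6,140)
E
```

```text
[431.87987579  89.40349716 143.2715161 ] [-1.00020408  0.41021142 -1.02859699] 24.65
cm [15.12 19.44  0.34] twist -1.2 rows 4.925206760319947 t 24.65
```

{"fn": "step_arm", "kwargs": {
  "plan": "3 3.9 0 -1.2 10;6 7.8 0 -1.2 10;9 11.7 0 -1.2 10;12 15.5 0 -1.2 10;14 18 0 -1.2 10;15.1 19.4 0 -1.2 10;15.1 19.4 0 -1.2 10;15.1 19.4 0 -1.2 10;15.1 19.4 0 -1.2 10"
}}

```text
time_s: 25.55
eef_pos: [634.1, 227.9, 142.7]
ee_rot: [-0.0, 0.721, 0.693, -0.001]
force: [0.0, -1.1, -1.0]
grip_width: 0.347
```

```bash
python3 - <<'E'
from h import *
s=readout.sense();print(s["eef_pos"],s["force"])
go(635,228.6,19)
c=cam("wrist");im,d=cams.capture("wrist");save("w8.png",im)
print(proj("wrist",[635,228.6,4],c))
E
```

```text
[634.10306238 227.88212632 142.66576352] [ 0.01621387 -1.08969285 -1.00093425]
cm [ 0.08  0.11 12.37] twist -0.1 rows 2.4734219944114693 t 25.55
[317.78962176 220.85744807]
```

View pics/w8.png

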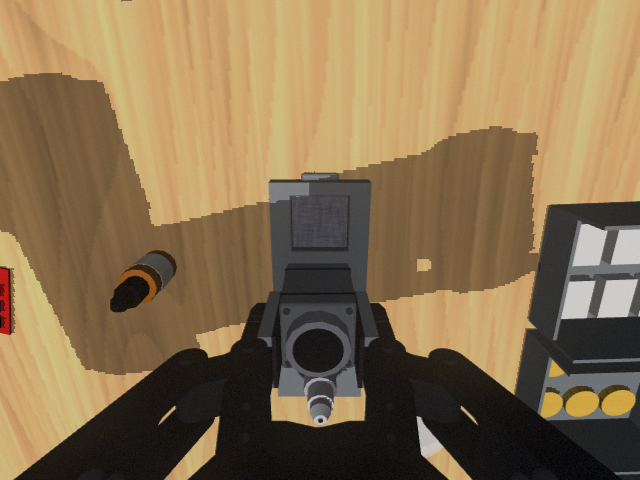

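```bash
python3 - <<'E'
from h import *
for p in ([632.3,158.7,88],[632.3,158.7,4],[629.7,92.7,78],[629.7,92.7,4]): print(p,proj("wrist",p))
im,d=cams.capture("scene");save("s9.png",im[150:400,100:520].repeat(1,0))
P=cloud("scene",d)[d>0]
for x,y,h in((632,159,78),(630,93,45),(621.3,-203.7,38),(636.7,-139.5,58)):
    Q=P[(np.hypot(P[:,0]-x,P[:,1]-y)<30)&(P[:,2]>h)&(P[:,2]<95)];print(len(Q),((Q.max(0)+Q.min(0))/2,Q.max(0)-Q.min(0),Q[:,2].max()) if len(Q) else "")
E
```

```text
[632.3, 158.7, 88] [317.45963298 355.46899328]
[632.3, 158.7, 4] [317.58817949 295.29535184]
[629.7, 92.7, 78] [317.50694872 419.31278591]
[629.7, 92.7, 4] [317.6032055  356.46778886]
362 (array([633.63538228, 159.59555275,  84.70249965]), array([34.85667411, 34.43226262, 13.15085236]), np.float64(91.27792583203424))
316 (array([633.35500707,  91.92905132,  62.61434292]), array([25.32868636, 26.55816839, 34.74230494]), np.float64(79.98549539049895))
227 (array([ 625.75527312, -204.03750277,   44.54201213]), array([27.17496774, 26.3835267 , 12.93764539]), np.float64(51.01083482424431))
460 (array([ 640.29647954, -138.26984798,   64.57297448]), array([42.06505721, 41.55416513, 13.10582347]), np.float64(71.12588621496666))
```

View pics/s9.png

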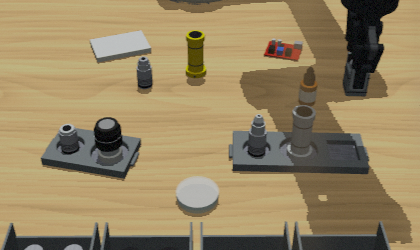

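{"fn": "step_arm", "kwargs": {
  "plan": "0.1 0.1 4 0 10;0.1 0.1 8 0 10;0.1 0.1 10.8 0 10;0.1 0.1 11.6 0 10;0.1 0.1 12 0 10;0.1 0.1 12.3 0 10;0.1 0.1 12.4 0 10;0.1 0.1 12.5 0 10;0.1 0.1 12.5 0 10"
}}

```text
time_s: 26.55
eef_pos: [636.2, 229.5, 19.0]
ee_rot: [0.0, 0.721, 0.693, 0.0]
force: [-0.3, 0.0, -0.1]
grip_width: 0.345
```

{"fn": "step_arm", "kwargs": {
  "plan": "0 0 0.1 0 10;0 0 0.1 0 10"
}}

```text
time_s: 26.75
eef_pos: [636.2, 229.5, 19.0]
ee_rot: [0.0, 0.721, 0.693, 0.0]
force: [-4.1, -0.8, 8.4]
grip_width: 0.344
```

{"fn": "step_arm", "kwargs": {
  "plan": "0 0 0 0 42;0 0 0 0 50;0 0 0 0 58;0 0 0 0 65;0 0 0 0 65;0 0 -2 0 65;0 0 -6 0 65;0 0 -10 0 65;0 0 -14 0 65;0 0 -14 0 65"
}}

```text
time_s: 27.75
eef_pos: [638.1, 229.9, 163.9]
ee_rot: [0.003, 0.721, 0.693, 0.004]
force: [0.9, 0.4, 0.8]
grip_width: 0.649
```

{"fn": "step_arm", "kwargs": {
  "plan": "0 -4 0 0 65;0 -8 -2 0 65;3 -12 -4 0 65;6 -16 -6 0 65;9 -20 -6 0 65;12 -24 -6 0 65;12 -24 -6 0 65;12 -24 -6 0 65"
}}

```text
time_s: 28.55
eef_pos: [399.8, 359.4, 217.1]
ee_rot: [0.0, 0.72, 0.694, -0.0]
force: [0.9, 0.2, 0.3]
grip_width: 0.649
```

```bash
python3 - <<'E'
from h import *
T=dict(three=(632.2,158.6,-.039),two=(629.6,-168.7,-.235))
for n in("top","scene"):
    im,d=cams.capture(n);P=cloud(n,d)[d>0]
    if n=="top": save("t10.png",cv2.resize(im[150:330,130:510],None,fx=2,fy=2))
    for o,x,y,h,k in(("adapter",632,159,80,"three"),("long",630,93,52,"three"),("cam",635,229,35,"three"),("short",621.3,-203.7,40,"two"),("eye",636.7,-139.5,58,"two"),("med",440,-99,45,"two"),("oil",493,192,40,"two")):
        Q=P[(np.hypot(P[:,0]-x,P[:,1]-y)<30)&(P[:,2]>h)&(P[:,2]<95)]
        if not len(Q): print(n,o,"none");continue
        a,b=np.percentile(Q,2,0),np.percentile(Q,98,0);c=(a+b)/2;p=T[k];u,v=c[0]-p[0],c[1]-p[1]
        print(n,o,c[:2].round(),"ztop",b[2].round(1),"tray",np.round([np.cos(p[2])*u+np.sin(p[2])*v,-np.sin(p[2])*u+np.cos(p[2])*v],1))
s=readout.sense();print(s["force"],s["eef_pos"],s["time_s"])
E
```

```text
top adapter [631. 161.] ztop 90.3 tray [-1.1  2.1]
top long [628.  92.] ztop 79.1 tray [ -1.6 -66.5]
top cam [634. 230.] ztop 54.0 tray [-0.6 71.6]
top short [ 621. -203.] ztop 51.4 tray [ -0.7 -35.9]
top eye [ 635. -137.] ztop 70.5 tray [-2.2 31.8]
top med [438. -99.] ztop 60.3 tray [-202.1   23. ]
top oil [492. 192.] ztop 74.0 tray [-218.   318.4]
scene adapter [635. 159.] ztop 90.7 tray [2.3 0.9]
scene long [635.  92.] ztop 79.4 tray [  5.  -66.3]
scene cam [638. 229.] ztop 54.4 tray [ 3.1 71. ]
scene short [ 625. -204.] ztop 50.5 tray [  3.8 -35.2]
scene eye [ 640. -138.] ztop 70.5 tray [ 3.2 32.3]
scene med [ 442. -100.] ztop 60.2 tray [-198.6   23. ]
scene oil [499. 191.] ztop 73.9 tray [-211.1  319.6]
[0.31531872 0.29020638 0.08645342] [401.47818201 358.15490252 216.92668127] 28.65
```

View pics/t10.png

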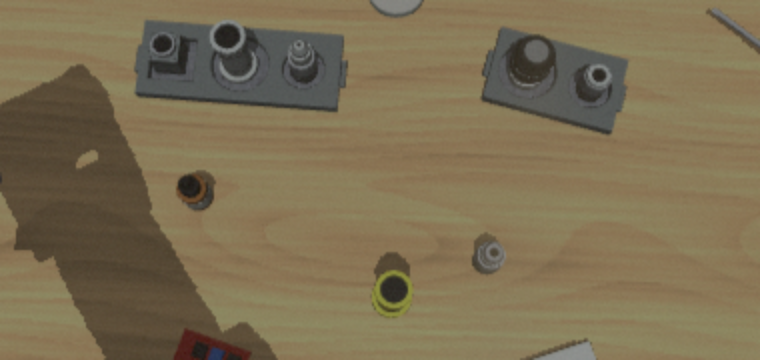

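```bash
python3 -c "
from rig import workorder
print(workorder.finish_job())"
```

```text
the job is handed in; nothing more can be done
None
```

I put all five pieces upright in their named pockets and handed the job in at about 29 s of the 112 s allowed. Each piece was lowered until the wrist force showed it touching the floor before I opened the fingers, and nothing was dropped.

- **Position in the pockets:** averaging the top and scene cameras, every piece is within about 2.5 mm of its pocket centre along each tray axis, against a limit of 13 mm.
- **Height:** the tops read 4 to 5 mm higher than they did on the bench, which fits the 4 mm pocket floor. The short objective read up to 5 mm.
- **Left alone:** the medium objective, the oil bottle and the yellow look-alike tube all still stand upright. The medium objective and the bottle read within about 2 mm of where they were at the start. I checked the look-alike only by eye in the last picture.
- **Robot:** the gripper was clear of everything at the end, with the force reading near zero.

The two cameras disagree by 3 to 7 mm in x because each sees a different side of the pieces. The largest single reading off centre was 5 mm, for the long objective in the scene camera. No check failed.

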